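# Pack and press a glue-up jig

### The arm

A 6-joint arm with a two-finger parallel gripper is mounted at the origin on the work surface. World frame = base frame: x ahead of the robot, y to its left, z up, the work surface at z = 0. Lengths are in m, angles in rad, forces in N, time in s.
With the tool pointing down it reaches from about 0.35 to 0.85 m from the base axis. Payload 8.1 kg.
Tool frame: the origin (TCP) lies at the centre of the arm's flange, where the gripper is bolted on; the fingertips stand 186 mm ahead of it and the grasp point (between the pads) lies 167 mm ahead of it; z points along the fingers, y is the line along which they close (so a half turn about z gives the same grasp; the last joint's range is limited). The gripper opens to 93 mm and grips with 3 to 60 N. Pads are 15 mm wide; open, the fingers measure 128 mm over their backs; the gripper's body (75 mm by 188 mm) begins 65 mm behind the grasp point.
Start: joints at [1.131, 0.13, 1.488, -0, 1.523, -0.085], TCP at [0.208, 0.563, 0.405] pointing down, gripper open.
Joint ranges: [-2.96, 2.96], [-0.89, 2.26], [0.02, 2.5], [-1.34, 4.48], [0, 2.73], [-2.66, 2.66]. Speed limits (rad/s): [2.39, 2.39, 2.79, 3.14, 3.14, 3.14].

### API

Orientations are given as a rotation vector (axis times angle).
In Python, from plant import robot gives the robot as it stands.
- The arm moves only by the tool apply_moves, never from a script. Its argument "series" is a list of rows, each a list of 2 entries, a list of its own where there are three numbers: the shift along the tool's x, y, z in mm, then the turn, a rotation vector about the tool's x, y, z in rad. A call has 1 to 12 rows; each row shifts and turns the commanded pose from where the row before left it, along the tool's axes as they then stand; what a row does not reach is not made up. A row lasts 1/12 s, in which the tool goes at most 41.7 mm and 7.16 degrees, less where a joint would pass 70% of its speed; a pose out of reach is approached as far as the arm can. A call is refused whole if a number of a shift passes 41.7 or a number of a turn 0.125, either way. A call with a gripper value outside its range is refused whole. "claw" is the opening, from 0 (shut) to 1 (fully open), set as the call begins (left out, the last holds). The fingers move at their own pace and stop on an object; "newtons" is the grip in N (left out, the last holds). Time passes only in rows, so rows that do not move let the fingers close. It gives the time, the measured TCP pose, the force, the opening and the grip force at its end, in the units of the state.
- robot.read_state(): the state, without advancing time (a new reading comes with each control period).
- robot.read_camera(name): name is "side" or "top"; returns (picture, depth): 400x640x3 uint8, blue, green, red; 400x640 float32, m along the optical axis (not along the pixel's ray), 0 where there is no reading.
- robot.calibration(name): a dict with "fx", "fy", "cx", "cy" (pixels), "extrinsics" (4x4, takes a point from world to camera coordinates). Camera axes: x right, y down, z forward; pixel columns grow to the right and rows downward; lengths in m; the calibration is good to about 2 mm. A picture is of the moment at which its call begins. calibration takes no time and is no camera call.
- robot.close_job(): hands the job in; it is judged then, once.
The state is a dict: "t": time; "q": joint angles; "dq": joint speeds; "joint_torque": joint torques, N m; "tool_pos": TCP position; "orientation": TCP orientation; "force": force on the tool from outside, world axes, zero at the start; "wrist_torque": the same for the moment, N m; "opening": finger opening in m; "gripper_force": force on a finger pad.
Only numpy, scipy, OpenCV 4.12 (cv2) and the standard library are available. Lean on these libraries where they do the work, as an engineer would, in place of code of your own. Each camera call takes 0.05 s, during which the arm holds its last target. There are 200 camera calls.

### The job

The dark frame on the plywood jig has an open joint: its rail must be pressed home against the crosspiece with the push clamp. The clamp's stroke is too short to reach, so stand packing blocks by their yellow tongues in the gap between clamp jaw and rail, thickness along the clamp, until the gap is nearly full, then push the red handle toward the frame until you feel the stack go tight and the joint is shut, and finish while still holding the handle firmly pushed (some 10 to 20 N). Move the rail only through the stack, and leave the glue bottle, the wax tin and the mallet alone.

Things in the scene. Friction and masses are not known exactly. Their poses are not given: they have to be found in the camera images.
- jig: fixed plywood board 470 x 110 x 18 mm lying on the bench; origin at its underside, plumb under the middle of the rail's packing end when the joint is shut. Its x axis runs along the clamp axis from the clamp toward the frame, z up; the bed on which the blocks must stand is 18 mm above the origin. The board spans x -255 to 215 mm. The dark crosspiece (52 x 210 x 36 mm) is fixed across it at x 155 to 207
- rail (a joint): opening of the frame  dark wooden rail 155 x 60 mm, top 54.5 mm above the bench, sliding along jig x between guides with about 3 N of friction; it stays where it is left. 0 = shut against the crosspiece, positive (m) = open, the rail standing that far toward the clamp (12 mm at most, 3 to 7 mm at the start)
- rail_face (a point): centre of the rail's end face that the packing must press on; faces the clamp (jig -x) and moves with the rail; 36 mm above the bench; axes as the jig's
- clamp: green push clamp screwed to the jig board, in line with the rail (same axes as the jig); origin on the bed under the face of its drawn-back jaw, so the full gap when the joint is shut is the jig-x distance from here to the jig origin, 72 to 106 mm (2 or 3 blocks). Green housing 36 x 46 mm, 48 mm high, lies 18 to 54 mm behind the origin (jig -x)
- ram (a joint): stroke of the clamp's ram with its jaw and handle: 0 = drawn back (start), 0.044 m = end of its stroke, toward the frame (jig +x). A light return spring (0.8 N at 0, 2.6 N at the end) draws it back when let go
- jaw_face (a point): centre of the dark steel jaw's face (44 wide x 34 mm high, 39 mm above the bench, its top 56 mm above the bench), facing the rail; moves with the ram; axes as the jig's
- handle_top (a point): centre of the top of the red upright handle on the ram, 128 mm above the bench, 125 mm behind the jaw face; the red post is 18 (jig x) x 26 (jig y) mm and 74 mm high; moves with the ram; push it toward jig +x or pinch it across jig y
- block0: packing block 0, identical to the others and interchangeable: pale wood body 24 (its x, the thickness) x 44 (y) x 40 (z) mm with a yellow grip tongue 14 x 30 x 34 mm centred on top (74 mm tall in all), 45 g, loose, standing upright on the bench; origin at the centre of its underside, z up
- block1: packing block 1, identical to the others and interchangeable: pale wood body 24 (its x, the thickness) x 44 (y) x 40 (z) mm with a yellow grip tongue 14 x 30 x 34 mm centred on top (74 mm tall in all), 45 g, loose, standing upright on the bench; origin at the centre of its underside, z up
- block2: packing block 2, identical to the others and interchangeable: pale wood body 24 (its x, the thickness) x 44 (y) x 40 (z) mm with a yellow grip tongue 14 x 30 x 34 mm centred on top (74 mm tall in all), 45 g, loose, standing upright on the bench; origin at the centre of its underside, z up
- block3: packing block 3, identical to the others and interchangeable: pale wood body 24 (its x, the thickness) x 44 (y) x 40 (z) mm with a yellow grip tongue 14 x 30 x 34 mm centred on top (74 mm tall in all), 45 g, loose, standing upright on the bench; origin at the centre of its underside, z up
- glue: bystander: white glue bottle 56 mm across, 170 mm tall, standing; origin at the centre of its underside
- wax: bystander: steel and green wax tin 72 mm across, 45 mm tall; origin at the centre of its underside
- mallet: bystander: wooden mallet lying flat beside the jig on the robot's right; head 70 x 130 x 55 mm centred 100 mm along its +x, handle 26 mm wide running 190 mm along its -x; origin on the underside
Mind the look-alikes: they are no part of the job. Leave any purple look-alike of the block2 alone.

How it is judged:
On the way:
1. a packing block stands, let go, on the bed between jaw and rail (((angle between block0's own z axis and vertical below 0.15 rad and angle between the x axis of block0 and the x axis of jig, either way round below 0.2 rad and z of block0 in the frame of jig below 0.026 m and y of block0 in the frame of jig between -0.022 and 0.022 m and x of block0 in the frame of rail_face below 0 m and x of block0 in the frame of jaw_face above 0 m and contact force between the fingers and block0 below 0.2 N) or (angle between block1's own z axis and vertical below 0.15 rad and angle between the x axis of block1 and the x axis of jig, either way round below 0.2 rad and z of block1 in the frame of jig below 0.026 m and y of block1 in the frame of jig between -0.022 and 0.022 m and x of block1 in the frame of rail_face below 0 m and x of block1 in the frame of jaw_face above 0 m and contact force between the fingers and block1 below 0.2 N) or (angle between block2's own z axis and vertical below 0.15 rad and angle between the x axis of block2 and the x axis of jig, either way round below 0.2 rad and z of block2 in the frame of jig below 0.026 m and y of block2 in the frame of jig between -0.022 and 0.022 m and x of block2 in the frame of rail_face below 0 m and x of block2 in the frame of jaw_face above 0 m and contact force between the fingers and block2 below 0.2 N) or (angle between block3's own z axis and vertical below 0.15 rad and angle between the x axis of block3 and the x axis of jig, either way round below 0.2 rad and z of block3 in the frame of jig below 0.026 m and y of block3 in the frame of jig between -0.022 and 0.022 m and x of block3 in the frame of rail_face below 0 m and x of block3 in the frame of jaw_face above 0 m and contact force between the fingers and block3 below 0.2 N))), for 0.2 s.
At the end, for the whole second after the job is handed in: joint shut within 1.2 mm; clamp presses a block, and a block the rail, with over 5 N; those blocks upright and square (0.15, 0.2 rad), on the bed, within 22 mm of the clamp axis; robot pushes the clamp with over 3 N, touching neither blocks, jig nor rail (value of joint rail below 0.0012 m and ((contact force between clamp and block0 above 5 N and angle between block0's own z axis and vertical below 0.15 rad and angle between the x axis of block0 and the x axis of jig, either way round below 0.2 rad and z of block0 in the frame of jig below 0.026 m and y of block0 in the frame of jig between -0.022 and 0.022 m) or (contact force between clamp and block1 above 5 N and angle between block1's own z axis and vertical below 0.15 rad and angle between the x axis of block1 and the x axis of jig, either way round below 0.2 rad and z of block1 in the frame of jig below 0.026 m and y of block1 in the frame of jig between -0.022 and 0.022 m) or (contact force between clamp and block2 above 5 N and angle between block2's own z axis and vertical below 0.15 rad and angle between the x axis of block2 and the x axis of jig, either way round below 0.2 rad and z of block2 in the frame of jig below 0.026 m and y of block2 in the frame of jig between -0.022 and 0.022 m) or (contact force between clamp and block3 above 5 N and angle between block3's own z axis and vertical below 0.15 rad and angle between the x axis of block3 and the x axis of jig, either way round below 0.2 rad and z of block3 in the frame of jig below 0.026 m and y of block3 in the frame of jig between -0.022 and 0.022 m)) and ((contact force between jig and block0 above 5 N and angle between block0's own z axis and vertical below 0.15 rad and angle between the x axis of block0 and the x axis of jig, either way round below 0.2 rad and z of block0 in the frame of jig below 0.026 m and y of block0 in the frame of jig between -0.022 and 0.022 m) or (contact force between jig and block1 above 5 N and angle between block1's own z axis and vertical below 0.15 rad and angle between the x axis of block1 and the x axis of jig, either way round below 0.2 rad and z of block1 in the frame of jig below 0.026 m and y of block1 in the frame of jig between -0.022 and 0.022 m) or (contact force between jig and block2 above 5 N and angle between block2's own z axis and vertical below 0.15 rad and angle between the x axis of block2 and the x axis of jig, either way round below 0.2 rad and z of block2 in the frame of jig below 0.026 m and y of block2 in the frame of jig between -0.022 and 0.022 m) or (contact force between jig and block3 above 5 N and angle between block3's own z axis and vertical below 0.15 rad and angle between the x axis of block3 and the x axis of jig, either way round below 0.2 rad and z of block3 in the frame of jig below 0.026 m and y of block3 in the frame of jig between -0.022 and 0.022 m)) and contact force between any of the fingers, the arm and clamp above 3 N and contact force between each of the fingers, the arm and block0 below 0.2 N and contact force between each of the fingers, the arm and block1 below 0.2 N and contact force between each of the fingers, the arm and block2 below 0.2 N and contact force between each of the fingers, the arm and block3 below 0.2 N and contact force between each of the fingers, the arm and jig below 0.2 N); the arm keeps its last pose, push and grip.
It fails at once if the robot pushes the rail or the jig directly with more than 5 N (contact force between any of the fingers, the arm and jig above 5 N).
It fails at once if a bystander is moved more than 30 mm (distance of any of glue, wax, mallet from where it was at the start of the episode above 0.03 m).
It fails at once if the stack is rammed: more than 80 N on a block (contact force between clamp and block0 above 80 N or contact force between clamp and block1 above 80 N or contact force between clamp and block2 above 80 N or contact force between clamp and block3 above 80 N).
It also fails if it takes over 72 s, if anything falls off the work surface, if the arm or the gripper's body presses on something with over 40 N, if the wrist force passes 120 N, or if a joint passes its speed limit or range.

## Working session

There is one attempt and no reset: what is moved stays moved. The work goes in short steps, Python scripts to look and compute and a tool call to move; the robot and the scene stay as the last step left them, time stands still between calls to the robot, and variables do not carry over. Pictures are saved under pics/ and viewed, at most 10 in all, crops included, and the job is handed in when it is done.

Besides the shell and the picture viewer there is one more tool, called after "Call:" as name(argument=value, ...) on one line, values as JSON. apply_moves: Moves the arm, as the interface text tells. Its arguments: {"type":"object","properties":{"series":{"type":"array"},"claw":{"type":"number"},"newtons":{"type":"number"}},"required":["series"]}

```bash
mkdir -p pics; cat > h.py <<'E'
import numpy as np, cv2
from plant import robot
def cam(n):
    im,d=robot.read_camera(n); c=robot.calibration(n); return im,d,c
def world(u,v,d,c):
    u=np.asarray(u,float);v=np.asarray(v,float);d=np.asarray(d,float)
    P=np.stack([(u-c['cx'])/c['fx']*d,(v-c['cy'])/c['fy']*d,d],-1)
    E=np.array(c['extrinsics']); return (P-E[:3,3])@E[:3,:3]
def cloud(n):
    im,d,c=cam(n); v,u=np.mgrid[:400,:640]; return im,d,world(u,v,d,c)
E
python3 - <<'E'
from h import *
for n in("top","side"):
    im,d,c=cam(n); cv2.imwrite(f"pics/{n}0.png",im); print(n,c,np.median(d))
print(robot.read_state())
E
```

```text
top {'fx': 405.9998385207496, 'fy': 405.9998385207496, 'cx': 315.33919267981696, 'cy': 197.69801388102726, 'extrinsics': array([[ 0.02050827, -0.99971433, -0.01227498,  0.01840268],
       [-0.98289027, -0.01791226, -0.18331901,  0.55874945],
       [ 0.18304677,  0.01582451, -0.98297684,  1.02807125],
       [ 0.        ,  0.        ,  0.        ,  1.        ]])} 1.130677
side {'fx': 457.7836605938885, 'fy': 457.7836605938885, 'cx': 316.1032004182931, 'cy': 205.73697551193143, 'extrinsics': array([[ 0.99672578, -0.0807054 ,  0.00493488, -0.5471162 ],
       [-0.04271304, -0.57737045, -0.81536431,  0.1010522 ],
       [ 0.06865356,  0.81248385, -0.57892719,  1.29332832],
       [ 0.        ,  0.        ,  0.        ,  1.        ]])} 1.4586265
{'t': 0.1, 'q': array([ 1.13059625e+00,  1.31094993e-01,  1.48916915e+00, -1.20893334e-06,
        1.52298531e+00, -8.54133568e-02]), 'dq': array([-0.00087041, -0.00072681, -0.00395511, -0.00069945, -0.00186138,
       -0.00087713]), 'joint_torque': array([ 1.79168452e-03, -5.61335170e+01, -4.93100238e+01,  7.70201418e-02,
        2.89275334e-02, -5.60459557e-05]), 'tool_pos': array([0.2083346 , 0.5624538 , 0.40378718]), 'orientation': array([-5.54303383e-01, -3.09186819e+00,  2.51327853e-03]), 'force': array([0.2448955 , 0.36219126, 0.18351702]), 'wrist_torque': array([0.00669698, 0.01009064, 0.01378071]), 'gripper_force': 0.0, 'opening': 0.09294339324613292}
```

View pics/top0.png

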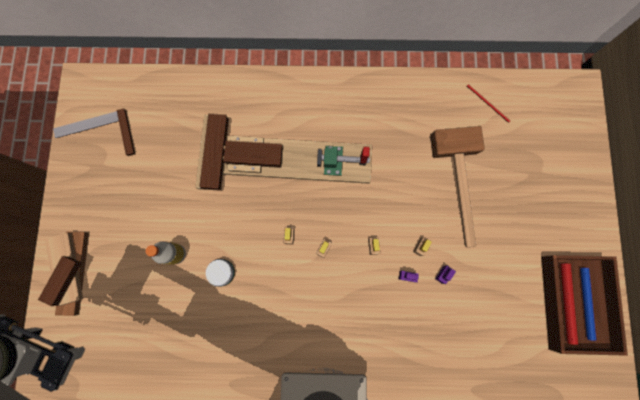

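View pics/side0.png

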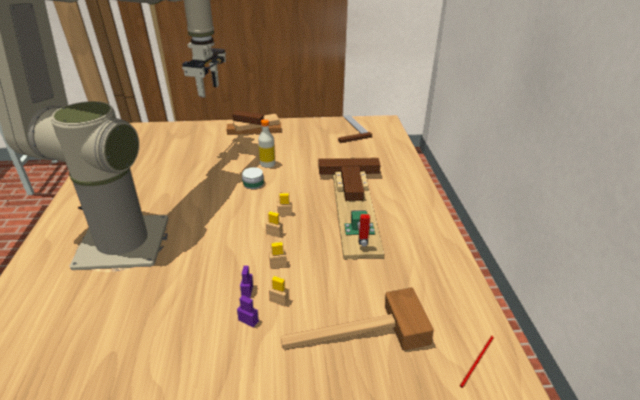

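The top view shows the jig running to the left, from the handle at (365,155) to the rail at (252,153) and the crosspiece at (214,150). The yellow-tongued blocks are at (289,234), (324,247), (375,244) and (424,245), and the purple look-alikes at (410,276) and (446,273). The side view agrees. Next I'll measure these.

```bash
cat >> h.py <<'E'
def masks(im):
    h=cv2.cvtColor(im,cv2.COLOR_BGR2HSV); H,S,V=[h[...,i].astype(int) for i in range(3)]
    return dict(yellow=(H>20)&(H<34)&(S>140)&(V>90), red=((H<8)|(H>172))&(S>160)&(V>70), green=(H>60)&(H<100)&(S>90)&(V>30))
def rect(P):
    (c,s,a)=cv2.minAreaRect((P[:,:2]*1000).astype(np.float32)); return np.round(c,1),np.round(s,1),round(a,1)
E
python3 - <<'E'
from h import *
for n in("top","side"):
    im,d,P=cloud(n); m=masks(im); print(n)
    inb=(P[...,0]>.25)&(P[...,0]<.9)&(abs(P[...,1])<.5)&(d>0)
    for k in m:
        nn,l,st,_=cv2.connectedComponentsWithStats((m[k]&inb).astype(np.uint8))
        for i in range(1,nn):
            if st[i,4]<20: continue
            Q=P[l==i]; zt=np.percentile(Q[:,2],95); T=Q[Q[:,2]>zt-.008]
            print(k,st[i],"z",np.percentile(Q[:,2],[5,50,95]).round(3),"top",len(T),rect(T),np.median(T,0).round(4))
    # blocks: points above bench near yellow
    box=inb&(P[...,0]>.55)&(P[...,1]>-.25)&(P[...,1]<.4)
    Hs=P[...,2]
    for lab,lo,hi in(("board",.012,.023),("rail",.047,.062)):
        g=box&(Hs>lo)&(Hs<hi)&(im.max(-1)>(100 if lab=="board" else 0))
        if lab=="rail": g&=im.max(-1)<100
        g=cv2.morphologyEx(g.astype(np.uint8),cv2.MORPH_OPEN,np.ones((3,3)))
        nn,l,st,_=cv2.connectedComponentsWithStats(g)
        for i in range(1,nn):
            if st[i,4]>30: print(lab,st[i],rect(P[l==i]),np.median(P[l==i],0).round(4))
    print("bench z",np.median(P[inb][:,2]))
    cv2.imwrite(f"pics/{n}jig.png",cv2.resize(im[100:265,190:450] if n=="top" else im[145:315,230:430],None,fx=3,fy=3,interpolation=2))
E
```

```text
top
yellow [285 228   6  12  65] z [0.069 0.073 0.076] top 62 (array([459.6,  98.7]), array([28.4, 13. ]), 0.6) [0.4608 0.0995 0.0729]
yellow [373 239   7  12  63] z [0.067 0.073 0.076] top 58 (array([ 436.3, -128.1]), array([28.8, 13.2]), 7.4) [ 0.4358 -0.128   0.0731]
yellow [422 240   9  11  65] z [0.067 0.073 0.076] top 59 (array([ 437.2, -255.3]), array([13.5, 27.4]), 66.2) [ 0.4372 -0.2554  0.0729]
yellow [320 242   8  11  56] z [0.07  0.073 0.077] top 55 (array([427.7,   4.4]), array([12.6, 28.7]), 64.3) [0.4271 0.0044 0.0731]
red [470  88  33  28  78] z [0.003 0.007 0.01 ] top 75 (array([ 858.7, -456.6]), array([119.2,   8.7]), 48.2) [ 0.8571 -0.46    0.0065]
red [361 147   8  16  89] z [0.073 0.126 0.129] top 54 (array([665.9, -96. ]), array([12.8, 22.8]), 89.6) [ 0.6663 -0.097   0.1264]
green [325 148  17  26 283] z [0.021 0.063 0.068] top 179 (array([670.8, -10.6]), array([45.3, 32.3]), 1.0) [ 0.6695 -0.0103  0.0656]
board [ 261  138  110   44 2650] (array([673.8,  29.7]), array([304.8, 111.5]), 87.5) [0.6604 0.0471 0.0174]
board [224 164  11  10  61] (array([642.8, 272.3]
[... 1149 characters left out ...]
[ 0.4382 -0.2586  0.073 ]
red [359 214  11  25 216] z [0.062 0.097 0.127] top 49 (array([666.3, -98.5]), array([17.9, 22.2]), 89.5) [ 0.6671 -0.1019  0.1261]
red [466 341  25  36 126] z [0.004 0.007 0.009] top 126 (array([ 858.6, -459.4]), array([114.9,   6. ]), 46.0) [ 0.8563 -0.4614  0.0069]
green [244 181  19   6  53] z [0.011 0.016 0.021] top 43 (array([360.1, 248.6]), array([59.8, 23. ]), 1.3) [0.3606 0.2474 0.0177]
green [346 212  20  22 174] z [0.022 0.045 0.067] top 68 (array([667.9, -12.4]), array([33.4, 37.1]), 83.8) [ 0.6595 -0.0096  0.0646]
board [ 335  187   49   69 1541] (array([675.1,  41.4]), array([335.1, 110.7]), 87.4) [ 0.6595 -0.0125  0.0174]
bench z 7.094193158797019e-06
```

View pics/topjig.png

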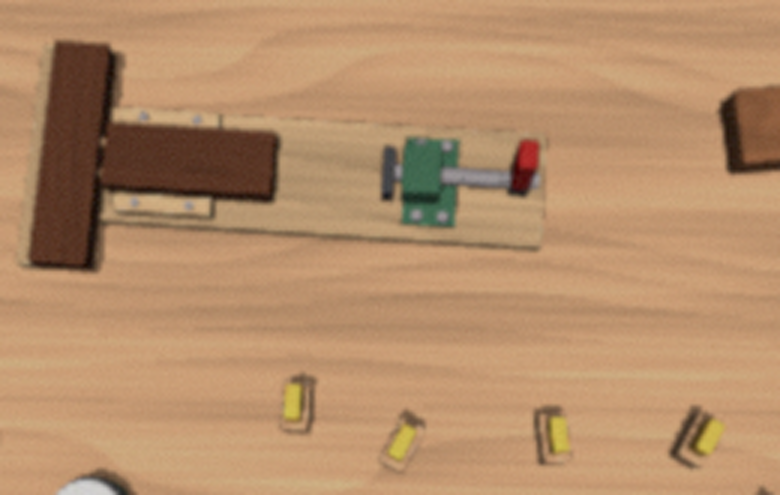

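The measurements agree with each other. The jig yaw is about 87.35°, its origin is at about (675.7,129.7), the jaw face is at y≈25.5 and the rail is open by about 4.5 mm. That makes the full gap about 104 mm, so it takes 3 blocks. I'll grip across the 30 mm side of each tongue, with tool x along jig x. First I turn the tool, then travel above block A.

Call:
apply_moves(series=[[[0, 0, 0], [0, 0, 0.115]], [[0, 0, 0], [0, 0, 0.115]], [[0, 0, 0], [0, 0, 0.115]], [[0, 0, 0], [0, 0, 0.115]], [[0, 0, 0], [0, 0, 0.115]], [[0, 0, 0], [0, 0, 0.115]], [[0, 0, 0], [0, 0, 0.115]], [[0, 0, 0], [0, 0, 0.115]], [[0, 0, 0], [0, 0, 0.115]], [[0, 0, 0], [0, 0, 0.115]], [[0, 0, 0], [0, 0, 0.115]]], claw=0.6)

```text
t: 1.12
tool_pos: [0.2084, 0.5626, 0.4044]
orientation: [2.281, 2.16, -0.001]
force: [-0.2, -0.2, -0.7]
opening: 0.0557
gripper_force: 0.0
```

Call:
apply_moves(series=[[[-38, 23, 2], [0, 0, 0]], [[-38, 23, 2], [0, 0, 0]], [[-38, 23, 2], [0, 0, 0]], [[-38, 23, 2], [0, 0, 0]], [[-38, 23, 2], [0, 0, 0]], [[-38, 23, 2], [0, 0, 0]], [[-38, 23, 2], [0, 0, 0]], [[-38, 23, 2], [0, 0, 0]], [[-38, 23, 2], [0, 0, 0]], [[-38, 23, 2], [0, 0, 0]], [[-38, 23, 10], [0, 0, 0]], [[-34, 20, 10], [0, 0, 0]]])

```text
t: 2.12
tool_pos: [0.4446, 0.1236, 0.3674]
orientation: [2.275, 2.165, 0.003]
force: [-0.1, 0.1, -0.2]
opening: 0.056
gripper_force: 0.0
```

```bash
cat >> h.py <<'E'
from scipy.spatial.transform import Rotation as Ro
def togo(x,y,z,yaw=-2.65):  # TCP target mm, tool-y yaw deg
    s=robot.read_state(); R=Ro.from_rotvec(s['orientation']).as_matrix()
    t=R.T@(np.array([x,y,z])/1000-s['tool_pos'])*1000
    yw=np.degrees(np.arctan2(R[1,1],R[0,1])); e=(yaw-yw+90)%180-90
    print("t",round(s['t'],2),"pos",(s['tool_pos']*1000).round(1),"yaw",yw.round(2),"tilt",R[:,2].round(3),"togo",t.round(1),"turn z",round(-np.radians(e),4),"F",s['force'].round(2),"open",round(s['opening'],4))
E
python3 -c "
from h import *
togo(460,98.5,350)"
```

```text
t 2.12 pos [444.6 123.6 367.4] yaw -2.82 tilt [ 0.002  0.    -1.   ] togo [-24.4  16.6  17.4] turn z -0.003 F [-0.07  0.12 -0.24] open 0.056
```

Call:
apply_moves(series=[[[0, 0, 0], [0, 0, 0]], [[0, 0, 0], [0, 0, 0]], [[0, 0, 0], [0, 0, 0]]])

```text
t: 2.37
tool_pos: [0.4438, 0.1257, 0.3668]
orientation: [-2.276, -2.165, 0.0]
force: [-0.5, 0.4, 0.4]
opening: 0.056
gripper_force: 0.0
```

```bash
python3 -c "
from h import *
togo(460,98.5,230)"
```

```text
t 2.37 pos [443.8 125.7 366.8] yaw -2.88 tilt [-0.001  0.    -1.   ] togo [-26.4  17.6 136.7] turn z -0.0039 F [-0.54  0.41  0.41] open 0.056
```

Call:
apply_moves(series=[[[-13, 9, 20], [0, 0, -0.004]], [[-13, 9, 20], [0, 0, 0]], [[0, 0, 25], [0, 0, 0]], [[0, 0, 25], [0, 0, 0]], [[0, 0, 25], [0, 0, 0]], [[0, 0, 14], [0, 0, 0]], [[0, 0, 8], [0, 0, 0]], [[0, 0, 0], [0, 0, 0]], [[0, 0, 0], [0, 0, 0]]])

```text
t: 3.12
tool_pos: [0.4607, 0.0999, 0.2305]
orientation: [2.269, 2.173, 0.001]
force: [0.2, 0.5, 0.8]
opening: 0.0561
gripper_force: 0.0
```

Call:
apply_moves(series=[[[0, 0, 0], [0, 0, 0]], [[0, 0, 0], [0, 0, 0]], [[0, 0, 0], [0, 0, 0]], [[0, 0, 0], [0, 0, 0]], [[0, 0, 0], [0, 0, 0]], [[0, 0, 0], [0, 0, 0]]], claw=0.1, newtons=20)

```text
t: 3.62
tool_pos: [0.4609, 0.0989, 0.2304]
orientation: [2.271, 2.17, 0.001]
force: [-1.9, 0.5, 4.1]
opening: 0.0299
gripper_force: 20.0
```

```bash
python3 - <<'E'
from h import *
togo(460,98.5,230)
# block 1 target: block centre jig x relative to rail face
yaw=np.radians(87.35); ex=np.array([np.cos(yaw),np.sin(yaw)]); print("place",np.array([675.7,129.7])+ex*(-4.5-12-2))
togo(674.8,111.2,320)
im,d,c=cam("side"); cv2.imwrite("pics/s1.png",cv2.resize(im[60:300,200:440],None,fx=2.4,fy=2.4))
E
```

```text
t 3.62 pos [460.9  98.9 230.4] yaw -2.59 tilt [ 0.001  0.    -1.   ] togo [-0.4 -0.9  0.4] turn z 0.0011 F [-1.95  0.52  4.14] open 0.0299
place [674.84465737 111.21978385]
t 3.62 pos [460.9  98.9 230.4] yaw -2.59 tilt [ 0.001  0.    -1.   ] togo [ 22.  213.2 -89.3] turn z 0.0011 F [-1.95  0.52  4.14] open 0.0299
```

View pics/s1.png

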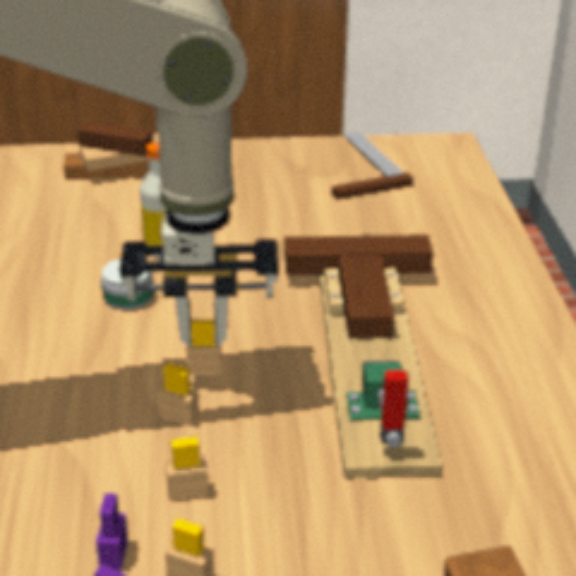

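The block is gripped between the fingers; in the crop the tongue is at (203,332) and the gap in the jig is clear. Now I carry it over.

Call:
apply_moves(series=[[[0, 0, -25], [0, 0, 0]], [[0, 0, -30], [0, 0, 0]], [[0, 5, -35], [0, 0, 0]], [[3, 25, 0], [0, 0, 0]], [[3, 28, 0], [0, 0, 0]], [[3, 28, 0], [0, 0, 0]], [[3, 28, 0], [0, 0, 0]], [[3, 28, 0], [0, 0, 0]], [[3, 28, 0], [0, 0, 0]], [[3, 28, 0], [0, 0, 0]], [[2, 15, 0], [0, 0, 0]], [[0, 0, 0], [0, 0, 0]]])

```text
t: 4.67
tool_pos: [0.6764, 0.1121, 0.3188]
orientation: [2.271, 2.17, -0.0]
force: [-0.2, -0.2, -0.1]
opening: 0.0297
gripper_force: 20.0
```

```bash
python3 - <<'E'
from h import *
togo(674.8,110,250)
im,d,P=cloud("top")
g=(P[...,0]>.63)&(P[...,0]<.72)&(P[...,1]>.05)&(P[...,1]<.29)&(P[...,2]>.047)&(P[...,2]<.062)&(im.max(-1)<100)
g=cv2.morphologyEx(g.astype(np.uint8),cv2.MORPH_OPEN,np.ones((3,3)))>0; print(rect(P[g]),g.sum())
m=masks(im)['yellow']&(P[...,0]>.55)&(P[...,0]<.8); print(m.sum(), rect(P[m]) if m.sum()>5 else "")
E
```

```text
t 4.67 pos [676.4 112.1 318.8] yaw -2.61 tilt [-0. -0. -1.] togo [-2.1 -1.5 68.8] turn z 0.0007 F [-0.16 -0.21 -0.09] open 0.0297
(array([678.9, 186.9]), array([103. ,  56.9]), 89.8) 458
0
```

Call:
apply_moves(series=[[[-2, -1, 15], [0, 0, 0]], [[0, 0, 20], [0, 0, 0]], [[0, 0, 16], [0, 0, 0]], [[0, 0, 10], [0, 0, 0]], [[0, 0, 5], [0, 0, 0]], [[0, 0, 2], [0, 0, 0]], [[0, 0, 1], [0, 0, 0]], [[0, 0, 0], [0, 0, 0]], [[0, 0, 0], [0, 0, 0]]])

```text
t: 5.47
tool_pos: [0.6738, 0.1104, 0.2522]
orientation: [2.27, 2.17, 0.002]
force: [0.0, 0.9, 0.3]
opening: 0.03
gripper_force: 20.0
```

```bash
python3 - <<'E'
from h import *
togo(674.8,110,249)
im,d,P=cloud("side"); cv2.imwrite("pics/s2.png",cv2.resize(im[120:280,270:430],None,fx=3.5,fy=3.5,interpolation=2))
E
```

```text
t 5.47 pos [673.8 110.4 252.2] yaw -2.58 tilt [ 0.002  0.    -1.   ] togo [-0.3  1.   3.2] turn z 0.0012 F [0.04 0.86 0.35] open 0.03
```

View pics/s2.png

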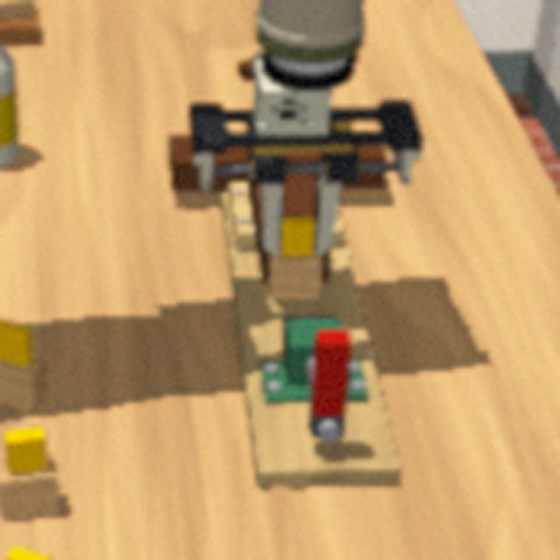

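The block hangs over the bed at crop (297,270), centred in front of the rail. I'll set it down and release.

Call:
apply_moves(series=[[[0, 1, 2], [0, 0, 0]], [[0, 0, 1.5], [0, 0, 0]], [[0, 0, 0], [0, 0, 0]], [[0, 0, 0], [0, 0, 0]]])

```text
t: 5.85
tool_pos: [0.6747, 0.1104, 0.2483]
orientation: [2.27, 2.171, 0.001]
force: [-2.4, -0.2, 6.4]
opening: 0.03
gripper_force: 20.0
```

Call:
apply_moves(series=[[[0, 0, 0], [0, 0, 0]], [[0, 0, 0], [0, 0, 0]], [[0, 0, 0], [0, 0, 0]], [[0, 0, 0], [0, 0, 0]], [[0, 0, -10], [0, 0, 0]], [[0, 0, -25], [0, 0, 0]], [[0, 0, -35], [0, 0, 0]]], claw=0.6)

```text
t: 6.43
tool_pos: [0.673, 0.1102, 0.3143]
orientation: [-2.268, -2.168, 0.009]
force: [0.3, -0.0, -0.7]
opening: 0.0557
gripper_force: 0.0
```

```bash
python3 - <<'E'
from h import *
togo(428,4.2,300,-25)
E
```

```text
t 6.43 pos [673.  110.2 314.3] yaw -2.58 tilt [-0.007 -0.001 -1.   ] togo [-116.9 -239.8   16.2] turn z 0.3913 F [ 0.26 -0.05 -0.68] open 0.0557
```

Call:
apply_moves(series=[[[-13, -26, 0], [0, 0, 0]], [[-13, -27, 0], [0, 0, 0]], [[-13, -27, 0], [0, 0, 0]], [[-13, -27, 0], [0, 0, 0]], [[-13, -27, 0], [0, 0, 0]], [[-13, -27, 0], [0, 0, 0]], [[-13, -27, 0], [0, 0, 0]], [[-13, -27, 0], [0, 0, 0]], [[-13, -25, 0], [0, 0, 0.1]], [[0, 0, 0], [0, 0, 0.1]], [[0, 0, 0], [0, 0, 0.1]], [[0, 0, 0], [0, 0, 0.1]]])

```text
t: 7.43
tool_pos: [0.429, 0.0039, 0.3184]
orientation: [2.661, 1.668, 0.002]
force: [0.3, -0.1, 0.0]
opening: 0.0558
gripper_force: 0.0
```

```bash
python3 - <<'E'
from h import *
im,d,P=cloud("top"); m=masks(im)['yellow']
nn,l,st,_=cv2.connectedComponentsWithStats(m.astype(np.uint8))
for i in range(1,nn):
    Q=P[l==i]
    if st[i,4]>15 and .3<np.median(Q[:,0])<.75: print(st[i],rect(Q),np.median(Q,0).round(4))
togo(428,4.2,230,-26)
E
```

```text
[282 146   7  12  67] (array([530.4,  70.4]), array([358.4,  19.1]), 15.9) [0.6753 0.1107 0.0903]
[374 239   6  12  57] (array([394.7, -65.5]), array([ 28.6, 167. ]), 33.4) [ 0.4347 -0.1279  0.0732]
[422 240   9  11  66] (array([ 436.7, -255.3]), array([12.9, 27.8]), 61.6) [ 0.437  -0.2549  0.073 ]
t 7.48 pos [429.2   4.  318.4] yaw -26.22 tilt [ 0.002 -0.    -1.   ] togo [-0.4 -1.3 88.4] turn z -0.0039 F [ 0.2  -0.6   0.59] open 0.0554
```

Block 1 stands at (675,110.7) with its top at 0.09, as wanted. Next is block D.

Call:
apply_moves(series=[[[0, -1, 20], [0, 0, 0]], [[0, 0, 25], [0, 0, 0]], [[0, 0, 25], [0, 0, 0]], [[0, 0, 12], [0, 0, 0]], [[0, 0, 6], [0, 0, 0]], [[0, 0, 0], [0, 0, 0]], [[0, 0, 0], [0, 0, 0]]])

```text
t: 8.07
tool_pos: [0.4288, 0.0046, 0.2301]
orientation: [2.656, 1.678, 0.001]
force: [-0.0, 0.4, 0.5]
opening: 0.056
gripper_force: 0.0
```

Call:
apply_moves(series=[[[0, 0, 0], [0, 0, 0]], [[0, 0, 0], [0, 0, 0]], [[0, 0, 0], [0, 0, 0]], [[0, 0, 0], [0, 0, 0]], [[0, 0, 0], [0, 0, 0]], [[0, 0, 0], [0, 0, 0]]], claw=0.1)

```text
t: 8.57
tool_pos: [0.4287, 0.0046, 0.2298]
orientation: [2.656, 1.676, 0.001]
force: [-0.7, 0.4, 3.1]
opening: 0.0299
gripper_force: 20.0
```

```bash
python3 - <<'E'
from h import *
togo(428,4.2,230,-26)
E
```

```text
t 8.57 pos [428.7   4.6 229.8] yaw -25.49 tilt [ 0.001 -0.    -1.   ] togo [-0.7 -0.4 -0.2] turn z 0.0088 F [-0.65  0.45  3.12] open 0.0299
```

Call:
apply_moves(series=[[[0, 0, -25], [0, 0, 0]], [[0, 0, -35], [0, 0, 0]], [[0, 0, -35], [0, 0, -0.1]], [[0, 0, 0], [0, 0, -0.1]], [[0, 0, 0], [0, 0, -0.1]], [[0, 0, 0], [0, 0, -0.099]]])

```text
t: 9.07
tool_pos: [0.4287, 0.0046, 0.3253]
orientation: [2.265, 2.175, 0.002]
force: [-0.5, 0.0, -0.6]
opening: 0.0298
gripper_force: 20.0
```

Call:
apply_moves(series=[[[10, 26, 0], [0, 0, 0]], [[10, 27, 0], [0, 0, 0]], [[10, 27, 0], [0, 0, 0]], [[10, 27, 0], [0, 0, 0]], [[10, 27, 0], [0, 0, 0]], [[10, 27, 0], [0, 0, 0]], [[10, 27, 0], [0, 0, 0]], [[10, 27, 0], [0, 0, 0]], [[10, 26, 0], [0, 0, 0]], [[0, 0, 0], [0, 0, 0]], [[0, 0, 0], [0, 0, 0]]])

```text
t: 9.98
tool_pos: [0.6739, 0.0839, 0.3225]
orientation: [-2.27, -2.169, 0.003]
force: [-0.5, -0.4, -0.7]
opening: 0.0297
gripper_force: 20.0
```

```bash
python3 - <<'E'
from h import *
togo(673.5,83.5,248.5)
E
```

```text
t 9.98 pos [673.9  83.9 322.5] yaw -2.6 tilt [-0.002 -0.    -1.   ] togo [-0.4 -0.2 74. ] turn z 0.0009 F [-0.54 -0.44 -0.73] open 0.0297
```

Call:
apply_moves(series=[[[0, 0, 18], [0, 0, 0]], [[0, 0, 20], [0, 0, 0]], [[0, 0, 18], [0, 0, 0]], [[0, 0, 10], [0, 0, 0]], [[0, 0, 4], [0, 0, 0]], [[0, 0, 2], [0, 0, 0]], [[0, 0, 1], [0, 0, 0]], [[0, 0, 0], [0, 0, 0]], [[0, 0, 0], [0, 0, 0]]])

```text
t: 10.73
tool_pos: [0.6738, 0.0834, 0.2528]
orientation: [2.271, 2.169, 0.002]
force: [-1.0, 0.5, 0.2]
opening: 0.03
gripper_force: 20.0
```

```bash
python3 - <<'E'
from h import *
togo(673.5,83.5,248.5)
E
```

```text
t 10.73 pos [673.8  83.4 252.8] yaw -2.64 tilt [ 0.002  0.    -1.   ] togo [ 0.  -0.3  4.3] turn z 0.0002 F [-1.01  0.48  0.23] open 0.03
```

Call:
apply_moves(series=[[[0, 0, 3], [0, 0, 0]], [[0, 0, 1.5], [0, 0, 0]], [[0, 0, 0], [0, 0, 0]], [[0, 0, 0], [0, 0, 0]]])

```text
t: 11.07
tool_pos: [0.6737, 0.0835, 0.2478]
orientation: [2.271, 2.169, 0.002]
force: [-0.6, 0.7, 4.7]
opening: 0.03
gripper_force: 20.0
```

Call:
apply_moves(series=[[[0, 0, 0], [0, 0, 0]], [[0, 0, 0], [0, 0, 0]], [[0, 0, 0], [0, 0, 0]], [[0, 0, 0], [0, 0, 0]], [[0, 0, -10], [0, 0, 0]], [[0, 0, -25], [0, 0, 0]], [[0, 0, -35], [0, 0, 0]], [[0, 0, 0], [0, 0, 0]]], claw=0.6)

```text
t: 11.73
tool_pos: [0.6754, 0.0836, 0.3258]
orientation: [2.267, 2.165, 0.013]
force: [1.5, 0.4, 2.5]
opening: 0.0559
gripper_force: 0.0
```

```bash
python3 - <<'E'
from h import *
togo(436.5,-128.5,310,7)
E
```

```text
t 11.73 pos [675.4  83.6 325.8] yaw -2.63 tilt [ 0.011  0.001 -1.   ] togo [-222.9 -229.    13.1] turn z -0.1681 F [1.46 0.4  2.51] open 0.0559
```

Call:
apply_moves(series=[[[-15, -25, 0], [0, 0, 0]], [[-24, -25, 0], [0, 0, 0]], [[-24, -25, 0], [0, 0, 0]], [[-24, -25, 0], [0, 0, 0]], [[-24, -25, 0], [0, 0, 0]], [[-24, -25, 0], [0, 0, 0]], [[-24, -25, 0], [0, 0, 0]], [[-24, -25, 0], [0, 0, 0]], [[-24, -25, 0], [0, 0, 0]], [[-16, -3, 0], [0, 0, -0.084]], [[0, 0, 0], [0, 0, -0.084]], [[0, 0, 0], [0, 0, 0]]])

```text
t: 12.73
tool_pos: [0.4349, -0.1298, 0.3179]
orientation: [2.079, 2.353, 0.001]
force: [0.8, 0.7, 0.2]
opening: 0.0559
gripper_force: 0.0
```

```bash
python3 - <<'E'
from h import *
im,d,P=cloud("top"); m=masks(im)['yellow']&(P[...,0]>.6)&(P[...,0]<.75)&(P[...,2]<.12)
nn,l,st,_=cv2.connectedComponentsWithStats(m.astype(np.uint8))
for i in range(1,nn):
    Q=P[l==i]
    if st[i,4]>15: print(st[i],rect(Q),np.median(Q,0).round(4))
togo(436.5,-128.5,230,7)
E
```

```text
[282 146   7  12  66] (array([680.1, 112.6]), array([42.4, 19.4]), 9.9) [0.6752 0.1107 0.0902]
[293 147   6  12  61] (array([672.1,  83.1]), array([27.2, 13.4]), 1.6) [0.6713 0.082  0.0907]
t 12.78 pos [ 435.3 -129.3  317.7] yaw 6.85 tilt [ 0.001 -0.    -1.   ] togo [ 0.7  1.2 87.7] turn z -0.0027 F [0.58 0.61 1.03] open 0.0558
```

Call:
apply_moves(series=[[[1, 1, 20], [0, 0, 0]], [[0, 0, 25], [0, 0, 0]], [[0, 0, 25], [0, 0, 0]], [[0, 0, 12], [0, 0, 0]], [[0, 0, 6], [0, 0, 0]], [[0, 0, 0], [0, 0, 0]], [[0, 0, 0], [0, 0, 0]]])

```text
t: 13.37
tool_pos: [0.4367, -0.1275, 0.2295]
orientation: [2.082, 2.352, 0.0]
force: [-0.1, -0.4, 0.4]
opening: 0.0556
gripper_force: 0.0
```

Call:
apply_moves(series=[[[0, 0, 0], [0, 0, 0]], [[0, 0, 0], [0, 0, 0]], [[0, 0, 0], [0, 0, 0]], [[0, 0, 0], [0, 0, 0]], [[0, 0, 0], [0, 0, 0]], [[0, 0, 0], [0, 0, 0]]], claw=0.1)

```text
t: 13.87
tool_pos: [0.4365, -0.1278, 0.2294]
orientation: [2.081, 2.352, 0.001]
force: [-1.1, 0.3, 3.1]
opening: 0.0302
gripper_force: 20.0
```

Call:
apply_moves(series=[[[0, 0, -25], [0, 0, 0]], [[0, 0, -35], [0, 0, 0]], [[0, 0, -35], [0, 0, 0.083]], [[0, 0, 0], [0, 0, 0.083]], [[0, 0, 0], [0, 0, 0]]])

```text
t: 14.28
tool_pos: [0.4371, -0.1281, 0.3265]
orientation: [2.271, 2.164, 0.003]
force: [-0.4, 0.2, -1.3]
opening: 0.0295
gripper_force: 20.0
```

```bash
python3 - <<'E'
from h import *
togo(672.3,55,322)
E
```

```text
t 14.28 pos [ 437.1 -128.1  326.5] yaw -2.75 tilt [ 0.005 -0.002 -1.   ] togo [194.2 226.2   5.3] turn z -0.0018 F [-0.36  0.2  -1.34] open 0.0295
```

Call:
apply_moves(series=[[[20, 22, 0], [0, 0, 0]], [[22, 25, 0], [0, 0, 0]], [[22, 25, 0], [0, 0, 0]], [[22, 25, 0], [0, 0, 0]], [[22, 25, 0], [0, 0, 0]], [[22, 25, 0], [0, 0, 0]], [[22, 25, 0], [0, 0, 0]], [[22, 25, 0], [0, 0, 0]], [[20, 25, 0], [0, 0, 0]], [[0, 4, 0], [0, 0, 0]], [[0, 0, 0], [0, 0, 0]], [[0, 0, 0], [0, 0, 0]]])

```text
t: 15.28
tool_pos: [0.6699, 0.056, 0.3217]
orientation: [-2.266, -2.173, 0.004]
force: [0.5, -0.8, -0.4]
opening: 0.0296
gripper_force: 20.0
```

```bash
python3 - <<'E'
from h import *
togo(672.3,55,248)
E
```

```text
t 15.28 pos [669.9  56.  321.7] yaw -2.41 tilt [-0.004 -0.    -1.   ] togo [-0.8  2.7 73.7] turn z 0.0041 F [ 0.5  -0.84 -0.42] open 0.0296
```

Call:
apply_moves(series=[[[-1, 2, 18], [0, 0, 0.003]], [[0, 0, 20], [0, 0, 0]], [[0, 0, 18], [0, 0, 0]], [[0, 0, 10], [0, 0, 0]], [[0, 0, 4], [0, 0, 0]], [[0, 0, 2], [0, 0, 0]], [[0, 0, 2], [0, 0, 0]], [[0, 0, 0], [0, 0, 0]], [[0, 0, 0], [0, 0, 0]]])

```text
t: 16.03
tool_pos: [0.6728, 0.055, 0.2511]
orientation: [2.272, 2.168, 0.002]
force: [-0.7, -1.1, -0.1]
opening: 0.03
gripper_force: 20.0
```

```bash
python3 - <<'E'
from h import *
togo(672.3,55,248)
E
```

```text
t 16.03 pos [672.8  55.  251.1] yaw -2.69 tilt [ 0.002 -0.    -1.   ] togo [-0.  -0.6  3.1] turn z -0.0007 F [-0.7  -1.05 -0.09] open 0.03
```

Call:
apply_moves(series=[[[0, 0, 2], [0, 0, 0]], [[0, 0, 1.5], [0, 0, 0]], [[0, 0, 0], [0, 0, 0]], [[0, 0, 0], [0, 0, 0]]])

```text
t: 16.37
tool_pos: [0.6729, 0.0551, 0.2474]
orientation: [2.272, 2.168, 0.002]
force: [0.3, 0.3, 5.3]
opening: 0.0296
gripper_force: 20.0
```

Call:
apply_moves(series=[[[0, 0, 0], [0, 0, 0]], [[0, 0, 0], [0, 0, 0]], [[0, 0, 0], [0, 0, 0]], [[0, 0, 0], [0, 0, 0]], [[0, 0, -10], [0, 0, 0]], [[0, 0, -25], [0, 0, 0]], [[0, 0, -35], [0, 0, 0]], [[0, 0, -15], [0, 0, 0]], [[0, 0, 0], [0, 0, 0]]], claw=0.6)

```text
t: 17.12
tool_pos: [0.674, 0.0551, 0.3384]
orientation: [2.268, 2.164, 0.011]
force: [-0.4, -0.3, 1.5]
opening: 0.0557
gripper_force: 0.0
```

```bash
python3 - <<'E'
from h import *
togo(666.3,-98,340)
E
```

```text
t 17.12 pos [674.   55.1 338.4] yaw -2.69 tilt [ 0.009  0.    -1.   ] togo [-153.3   -0.5   -1.7] turn z -0.0007 F [-0.35 -0.3   1.54] open 0.0557
```

Call:
apply_moves(series=[[[-15, 0, -2], [0, 0, 0]], [[-25, 0, -2], [0, 0, 0]], [[-25, 0, 0], [0, 0, 0]], [[-25, 0, 0], [0, 0, 0]], [[-25, 0, 0], [0, 0, 0]], [[-25, 0, 0], [0, 0, 0]], [[-13, 0, 0], [0, 0, 0]], [[0, 0, 0], [0, 0, 0]], [[0, 0, 0], [0, 0, 0]]])

```text
t: 17.87
tool_pos: [0.6649, -0.0984, 0.3343]
orientation: [-2.274, -2.166, 0.001]
force: [-0.4, 0.7, 0.1]
opening: 0.0557
gripper_force: 0.0
```

```bash
python3 - <<'E'
from h import *
togo(666.3,-98,267)
im,d,P=cloud("side"); cv2.imwrite("pics/s3.png",cv2.resize(im[120:280,270:430],None,fx=3.5,fy=3.5,interpolation=2))
im,d,P=cloud("top"); m=masks(im)['yellow']&(P[...,0]>.6)&(P[...,0]<.75)&(P[...,2]<.12)
nn,l,st,_=cv2.connectedComponentsWithStats(m.astype(np.uint8))
for i in range(1,nn):
    Q=P[l==i]
    if st[i,4]>15: print(st[i],rect(Q),np.median(Q,0).round(4))
E
```

```text
t 17.87 pos [664.9 -98.4 334.3] yaw -2.79 tilt [-0.002  0.001 -1.   ] togo [ 0.4  1.5 67.3] turn z -0.0024 F [-0.35  0.71  0.09] open 0.0557
[282 146   7  12  66] (array([680.1, 112.8]), array([42.3, 18.8]), 8.3) [0.675  0.1109 0.0906]
[293 147   6  12  63] (array([672.2,  83.1]), array([27.4, 13.3]), 0.1) [0.6713 0.0822 0.0909]
[304 147   6  12  58] (array([671.7,  54.3]), array([28.2, 13.2]), 1.3) [0.67   0.0532 0.09  ]
```

View pics/s3.png

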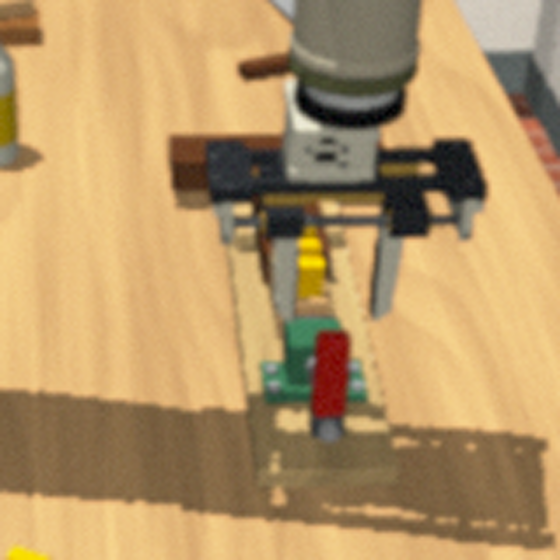

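The three blocks stand in line behind the housing, and the fingers straddle the red handle at crop (330,375). I'll go down and pinch it.

Call:
apply_moves(series=[[[0, 1.5, 15], [0, 0, 0]], [[0, 0, 20], [0, 0, 0]], [[0, 0, 20], [0, 0, 0]], [[0, 0, 10], [0, 0, 0]], [[0, 0, 2], [0, 0, 0]], [[0, 0, 0], [0, 0, 0]], [[0, 0, 0], [0, 0, 0]]])

```text
t: 18.55
tool_pos: [0.6672, -0.0975, 0.2691]
orientation: [2.272, 2.169, 0.001]
force: [0.3, -0.3, 0.7]
opening: 0.056
gripper_force: 0.0
```

Call:
apply_moves(series=[[[0, 0, 0], [0, 0, 0]], [[0, 0, 0], [0, 0, 0]], [[0, 0, 0], [0, 0, 0]], [[0, 0, 0], [0, 0, 0]], [[0, 0, 0], [0, 0, 0]], [[0, 0, 0], [0, 0, 0]]], claw=0.1, newtons=50)

```text
t: 19.05
tool_pos: [0.6674, -0.098, 0.2689]
orientation: [2.272, 2.167, 0.002]
force: [8.2, -1.0, -2.4]
opening: 0.0256
gripper_force: 50.0
```

Call:
apply_moves(series=[[[1.5, 0.5, 0], [0, 0, 0]], [[1.5, 0.5, 0], [0, 0, 0]], [[1.5, 0, 0], [0, 0, 0]], [[1.5, 0, 0], [0, 0, 0]], [[1.5, 0, 0], [0, 0, 0]], [[1.5, 0, 0], [0, 0, 0]], [[1.5, 0, 0], [0, 0, 0]], [[1.5, 0, 0], [0, 0, 0]], [[1.5, 0, 0], [0, 0, 0]], [[1.5, 0, 0], [0, 0, 0]], [[0, 0, 0], [0, 0, 0]]])

```text
t: 19.97
tool_pos: [0.6685, -0.0826, 0.2688]
orientation: [2.272, 2.169, 0.0]
force: [-1.1, -0.8, 6.3]
opening: 0.0257
gripper_force: 50.0
```

Call:
apply_moves(series=[[[1, 0, 0], [0, 0, 0]], [[1, 0, 0], [0, 0, 0]], [[1, 0, 0], [0, 0, 0]], [[1, 0, 0], [0, 0, 0]], [[1, 0, 0], [0, 0, 0]], [[1, 0, 0], [0, 0, 0]], [[1, 0, 0], [0, 0, 0]], [[1, 0, 0], [0, 0, 0]], [[0, 0, 0], [0, 0, 0]], [[0, 0, 0], [0, 0, 0]]])

```text
t: 20.8
tool_pos: [0.6689, -0.0748, 0.2688]
orientation: [2.273, 2.168, -0.0]
force: [-2.4, -2.1, 6.2]
opening: 0.0257
gripper_force: 50.0
```

Call:
apply_moves(series=[[[0.5, 0, 0], [0, 0, 0]], [[0.5, 0, 0], [0, 0, 0]], [[0.5, 0, 0], [0, 0, 0]], [[0.5, 0, 0], [0, 0, 0]], [[0.5, 0, 0], [0, 0, 0]], [[0.5, 0, 0], [0, 0, 0]], [[0, 0, 0], [0, 0, 0]], [[0, 0, 0], [0, 0, 0]]])

```text
t: 21.47
tool_pos: [0.669, -0.0721, 0.2688]
orientation: [2.273, 2.168, -0.0]
force: [-1.4, -2.4, 6.0]
opening: 0.0258
gripper_force: 50.0
```

```bash
cat > chk.py <<'E'
from h import *
togo(667.5,-66,269)
im,d,P=cloud("top"); m=masks(im)['yellow']&(P[...,0]>.6)&(P[...,0]<.75)&(P[...,2]<.12)
nn,l,st,_=cv2.connectedComponentsWithStats(m.astype(np.uint8))
for i in range(1,nn):
    Q=P[l==i]; Q=Q[Q[:,2]>.083]
    if st[i,4]>15: print(st[i],rect(Q),np.median(Q,0).round(4))
g=(P[...,0]>.63)&(P[...,0]<.73)&(P[...,1]>.08)&(P[...,2]>.045)&(P[...,2]<.062)&(im.max(-1)<100)&(P[...,1]<.283)
g=cv2.morphologyEx(g.astype(np.uint8),cv2.MORPH_OPEN,np.ones((3,3)))>0
Q=P[g]; print("rail end y",Q[:,1].min(),rect(Q))
E
python3 chk.py
```

```text
t 21.47 pos [669.  -72.1 268.8] yaw -2.7 tilt [ 0.    -0.001 -1.   ] togo [ 6.  -1.8 -0.2] turn z -0.0008 F [-1.44 -2.37  6.01] open 0.0258
[281 146   7  13  70] (array([673.6, 112. ]), array([28.6, 13.2]), 1.9) [0.6741 0.1132 0.0901]
[291 147   6  12  60] (array([672.4,  88.4]), array([27. , 13.4]), 1.1) [0.672  0.0892 0.0909]
[300 147   6  11  57] (array([672. ,  64.8]), array([28. , 13.2]), 1.3) [0.6719 0.0658 0.0911]
rail end y 0.12748094433986185 (array([679. , 204.2]), array([153. ,  56.4]), 87.0)
```

Call:
apply_moves(series=[[[0.5, 0, 0], [0, 0, 0]], [[0.5, 0, 0], [0, 0, 0]], [[0.5, 0, 0], [0, 0, 0]], [[0.5, 0, 0], [0, 0, 0]], [[0, 0, 0], [0, 0, 0]], [[0, 0, 0], [0, 0, 0]]])

```text
t: 22.02
tool_pos: [0.6691, -0.0706, 0.2688]
orientation: [2.273, 2.167, -0.001]
force: [-2.9, -5.0, 4.8]
opening: 0.026
gripper_force: 50.0
```

Call:
apply_moves(series=[[[0.5, 0, 0], [0, 0, 0]], [[0.5, 0, 0], [0, 0, 0]], [[0.5, 0, 0], [0, 0, 0]], [[0.5, 0, 0], [0, 0, 0]], [[0, 0, 0], [0, 0, 0]], [[0, 0, 0], [0, 0, 0]]])

```text
t: 22.52
tool_pos: [0.6692, -0.0686, 0.2689]
orientation: [2.273, 2.167, -0.001]
force: [-2.4, -5.7, 5.0]
opening: 0.0256
gripper_force: 50.0
```

Now the rail is sliding, at about 5.5 N. I'll keep pushing until the stack goes tight.

Call:
apply_moves(series=[[[0.5, 0, 0], [0, 0, 0]], [[0.5, 0, 0], [0, 0, 0]], [[0.5, 0, 0], [0, 0, 0]], [[0, 0, 0], [0, 0, 0]], [[0, 0, 0], [0, 0, 0]]])

```text
t: 22.93
tool_pos: [0.6692, -0.0672, 0.2688]
orientation: [2.273, 2.167, -0.001]
force: [-1.9, -5.9, 4.9]
opening: 0.0262
gripper_force: 50.0
```

Call:
apply_moves(series=[[[0.5, 0, 0], [0, 0, 0]], [[0.5, 0, 0], [0, 0, 0]], [[0, 0, 0], [0, 0, 0]], [[0, 0, 0], [0, 0, 0]]])

```text
t: 23.27
tool_pos: [0.6693, -0.0662, 0.2688]
orientation: [2.273, 2.167, -0.001]
force: [-2.4, -5.0, 4.5]
opening: 0.0256
gripper_force: 50.0
```

Call:
apply_moves(series=[[[0.5, 0, 0], [0, 0, 0]], [[0.5, 0, 0], [0, 0, 0]], [[0, 0, 0], [0, 0, 0]], [[0, 0, 0], [0, 0, 0]]])

```text
t: 23.6
tool_pos: [0.6693, -0.0656, 0.2688]
orientation: [2.273, 2.167, -0.002]
force: [-2.0, -7.7, 4.7]
opening: 0.0257
gripper_force: 50.0
```

Call:
apply_moves(series=[[[0.5, 0, 0], [0, 0, 0]], [[0.5, 0, 0], [0, 0, 0]], [[0, 0, 0], [0, 0, 0]], [[0, 0, 0], [0, 0, 0]]])

```text
t: 23.93
tool_pos: [0.6693, -0.0654, 0.2688]
orientation: [2.273, 2.165, -0.003]
force: [-2.2, -11.7, 4.4]
opening: 0.026
gripper_force: 50.0
```

The stack is tight: force rises while the position stays still. I'll add a little more push and check.

Call:
apply_moves(series=[[[0.5, 0, 0], [0, 0, 0]], [[0.5, 0, 0], [0, 0, 0]], [[0.2, 0, 0], [0, 0, 0]], [[0, 0, 0], [0, 0, 0]], [[0, 0, 0], [0, 0, 0]], [[0, 0, 0], [0, 0, 0]]])

```text
t: 24.43
tool_pos: [0.6693, -0.0651, 0.2689]
orientation: [2.273, 2.164, -0.005]
force: [-2.4, -17.0, 3.7]
opening: 0.0258
gripper_force: 50.0
```

```bash
python3 chk.py
```

```text
t 24.43 pos [669.3 -65.1 268.9] yaw -2.8 tilt [ 0.    -0.004 -1.   ] togo [-1.  -1.8 -0.1] turn z -0.0026 F [ -2.38 -16.97   3.71] open 0.0258
[279 146   6  12  67] (array([673.6, 119.9]), array([29.1, 13.6]), 1.5) [0.6717 0.1187 0.0912]
[289 147   5  12  55] (array([672. ,  94.9]), array([26.3, 10.9]), 1.1) [0.6714 0.0948 0.0912]
[298 147   5  12  55] (array([672.1,  71.3]), array([28.2, 10.8]), 1.3) [0.672  0.0712 0.0914]
rail end y 0.13319506403052372 (array([679.8, 209.1]), array([152.8,  60. ]), 85.6)
```

Call:
apply_moves(series=[[[0, 0, 0], [0, 0, 0]], [[0, 0, 0], [0, 0, 0]], [[0, 0, 0], [0, 0, 0]], [[0, 0, 0], [0, 0, 0]], [[0, 0, 0], [0, 0, 0]], [[0, 0, 0], [0, 0, 0]]])

```text
t: 24.98
tool_pos: [0.6693, -0.065, 0.2689]
orientation: [2.273, 2.164, -0.004]
force: [-3.0, -15.8, 5.1]
opening: 0.0259
gripper_force: 50.0
```

```bash
python3 -c "
from h import *
togo(667.5,-66,269); print(robot.close_job())"
```

```text
t 24.98 pos [669.3 -65.  268.9] yaw -2.8 tilt [ 0.    -0.004 -1.   ] togo [-1.  -1.8 -0.1] turn z -0.0026 F [ -2.95 -15.79   5.09] open 0.0259
the job is handed in; nothing more can be done
None
```

I handed the job in at about 25 s of the 72 s limit with three blocks packed upright in the gap, the stack tight, the rail closed up as far as the top camera shows, and the handle held at about 16 N; no verdict came back.

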